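Stow the sample flask in the dry box through its top port

TASK

The stoppered flask on the blue stirrer is finished: pass it down through the open yellow-framed port in the top of the clear dry box, with neither the flask nor the gripper or arm touching the box's top or the port's rim. Lower it right to the box's floor before letting go (do not drop it) and leave it standing upright in there. Leave the flasks on the two yellow stirrers where they are.

Things in the scene. Friction and masses are not known exactly. Their poses are not given: they have to be found in the camera images.
- flask: the flask to stow: clear conical flask, 98 mm tall, 0.12 kg, base 54 mm across, straight neck and orange stopper 24 mm across from 55 mm up to the top; round, grip it 80 to 90 mm above its underside. It stands on the blue square stirrer (112 mm square, 40 mm high); the stirrers change places. Origin at the centre of its underside, z up its axis.
- hatch: white level top of the fixed clear box, spans x -75..185, y -140..140 mm. Port: hole 96 mm (x) by 150 mm (y), 12 mm flat yellow rim, 8 mm thick; a gripper opening along y can reach in and let go. Origin: port centre, at the rim's top face, 118 mm above table. Box floor is flat, 110 mm below origin, free under the port (blue block inside beyond x = 135). Slid-back cover's knob (x = 85) stands 13 mm up.
- flask_b: a twin of flask (same clear conical flask, 98 mm tall, orange stopper; origin at the centre of its underside), standing on a yellow round stirrer. A bystander: leave it where it is.
- flask_c: a twin of flask (same clear conical flask, 98 mm tall, orange stopper; origin at the centre of its underside), standing on a yellow round stirrer. A bystander: leave it where it is.
Things that resemble listed ones, but are neither listed nor needed, are in the scene too. Leave any red look-alike of the flask alone.

How it is judged:
By the outcome, as a careful person would: the job done as asked, in the order asked, and still so for the second after the job is handed in, with the robot touching nothing.
It also fails if it takes over 40 s, if anything falls off the work surface, if the arm or the gripper's body presses on something with over 40 N, if the wrist force passes 120 N, or if a joint passes its speed limit or range.

ROBOT

A 6-joint arm with a two-finger parallel gripper is mounted at the origin on the work surface. World frame = base frame: x ahead of the robot, y to its left, z up, the work surface at z = 0. Lengths are in m, angles in degrees, forces in N, time in s.
With the tool pointing down it reaches from about 0.25 to 0.725 m from the base axis. Payload 9.7 kg.
Tool frame: the origin (TCP) lies midway between the tips of the shut fingers; the grasp point (between the pads) lies 19 mm behind it; x points along the fingers, y is the direction in which the jaws open and shut, and the axes are right-handed (so a half turn about x gives the same grasp; the last joint's range is limited). The gripper opens to 85 mm and grips with 20 to 120 N. Pads are 22 mm wide; open, the fingers measure 114 mm over their backs; the gripper's body (76 mm by 85 mm) begins 54 mm behind the grasp point. The pads swing forward as they close: fully open they stand 13 mm farther back than shut.
Start: joints at [-66.349, 4.979, 10.078, 95.1, 0, 90], TCP at [0.221, -0.504, 0.206] pointing down, gripper open.
Joint ranges: [-179.16, 179.16], [-48.56, 103.87], [-65.8, 70.77], [-126.05, 130.52], [-82.76, 87.17], [-180, 180]. Speed limits (degrees/s): [127.2, 127.2, 147.25, 180, 180, 180].

INTERFACE

Orientations are given as [roll, pitch, yaw] about the fixed x, y, z axes, in that order (R = Rz(yaw) Ry(pitch) Rx(roll)).
In Python, from workcell import bot, cams gives the robot as it stands.
- The arm moves only by the tool apply_moves, never from a script. Its argument "commands" is a list of rows, each a list of 5 numbers: the shift along the tool's x, y, z in m, then the turn about the tool's x in rad, then the opening, from -1 (shut) to 1 (fully open). In form: [[tx, ty, tz, roll, hand], ...]. A call has 1 to 12 rows; each row is the pose to reach, as a shift and turn from the pose measured when the call began, along the tool's axes at that moment; what a row does not reach only later rows make up. A row lasts 1/10 s, in which the tool goes at most 50 mm and 8.59 degrees, less where a joint would pass 70% of its speed; a pose out of reach is approached as far as the arm can. A call with a gripper value outside its range is refused whole. The fingers move at their own pace and stop on an object; "newtons" is the grip in N (left out, the last holds). Time passes only in rows, so rows that repeat a pose let the fingers close. It gives the time, the measured TCP pose, the force and the opening at its end, in the units of the state.
- bot.get_obs(): the state, without advancing time (a new reading comes with each control period).
- cams.camera(name): name is "side" or "top"; returns a dict with "frame" (384x512x3 uint8, blue, green, red), "depth" (384x512 float32, m along the optical axis (not along the pixel's ray), 0 where there is no reading), "camera_matrix" (3x3 intrinsics, pixels), "D" ([k1, k2, p1, p2, k3] as OpenCV has them; the pictures are not rectified), "R" (3x3) and "t" (3): a world point X has camera coordinates R X + t. Camera axes: x right, y down, z forward; pixel columns grow to the right and rows downward; lengths in m; the calibration is good to about 2 mm. A picture is of the moment at which its call begins.
- bot.job_done(): hands the job in, once; it reports no verdict.
Trained networks look in the newest picture that a camera, given by its name, has taken for a name from the list of things; names that differ only in an ending like _2 or _b are one class to them, and where a whole thing is asked for, a point or a joint stands for the part that bears it (a point fixed in the world has none). Each returns a list of dicts, best first, with "confidence" (0 to 1); they miss things now and then, are a little off and sometimes report something else, mostly with a low value. They report only what shows in the picture. A call takes as long as a camera call. They do not tell look-alikes from the thing itself.
- cams.spot_in(name, camera): "rect" ([left, top, right, bottom] in pixels, round what is visible of it).
The state is a dict: "time": time; "q": joint angles; "qd": joint speeds; "joint_efforts": joint torques, N m; "ee_pos": TCP position; "tcp_rot": TCP orientation; "wrist_force": force on the tool from outside, world axes, zero at the start; "torque": the same for the moment, N m; "opening": finger opening in m.
Only numpy, scipy, OpenCV 4.12 (cv2) and the standard library are available. Lean on these libraries where they do the work, as an engineer would, in place of code of your own. Each camera call takes 0.05 s, during which the arm holds its last target. There are 200 camera calls.

## Working session

There is one attempt and no reset: what is moved stays moved. The work goes in short steps, Python scripts to look and compute and a tool call to move; the robot and the scene stay as the last step left them, time stands still between calls to the robot, and variables do not carry over. Pictures are saved under pics/ and viewed, about 8 in all and at most 12, crops included, and the job is handed in when it is done.

Besides the shell and the picture viewer there is one more tool, called after "Call:" as name(argument=value, ...) on one line, values as JSON. apply_moves: Moves the arm, as the interface text tells. Its arguments: {"type":"object","properties":{"commands":{"type":"array"},"newtons":{"type":"number"}},"required":["commands"]}

```bash
mkdir -p pics
cat > h.py <<'E'
import numpy as np, cv2
from workcell import bot, cams
def pt(c,u,v,z=None):
    K,D,R,t=[np.array(c[k],float) for k in("camera_matrix","D","R","t")]
    n=cv2.undistortPoints(np.array([[[u,v]]],float),K,D)[0,0]; r=np.array([n[0],n[1],1])
    C=-R.T@t; d=R.T@r
    if z is None:
        s=c["depth"][int(round(v)),int(round(u))]
    else: s=(z-C[2])/d[2]
    return C+s*d
def proj(c,X):
    K,D,R,t=[np.array(c[k],float) for k in("camera_matrix","D","R","t")]
    return cv2.projectPoints(np.array(X,float).reshape(-1,1,3),cv2.Rodrigues(R)[0],t,K,D)[0][:,0]
E
python3 - <<'E'
from h import *
np.set_printoptions(precision=3,suppress=True)
im=[]
for n in("top","side"):
    c=cams.camera(n); cv2.imwrite(f"pics/{n}0.png",c["frame"])
    print(n,-np.array(c["R"]).T@np.array(c["t"]))
    for k in("flask","hatch"):
        for d in cams.spot_in(k,n): 
            r=d["rect"];u,v=(r[0]+r[2])/2,(r[1]+r[3])/2
            print(k,np.round(r),round(d["confidence"],2),pt(c,u,v,.138 if k=="flask" else .118))
print(bot.get_obs())
E
```

```text
top [0.435 0.019 0.906]
flask [197. 204. 223. 231.] 0.96 [0.46  0.098 0.138]
flask [182. 259. 204. 277.] 0.91 [0.363 0.132 0.138]
flask [ 96. 186. 130. 211.] 0.85 [0.503 0.29  0.138]
hatch [299. 101. 445. 237.] 0.83 [ 0.55  -0.234  0.118]
side [-0.043  0.655  0.992]
flask [146. 197. 168. 234.] 0.75 [0.607 0.252 0.138]
flask [256. 256. 280. 292.] 0.66 [0.306 0.208 0.138]
flask [237. 208. 258. 248.] 0.6 [0.422 0.142 0.138]
flask [159. 248. 180. 286.] 0.55 [0.477 0.332 0.138]
hatch [234.  96. 362. 180.] 0.6 [ 0.536 -0.205  0.118]
{'time': 0.3, 'q': array([-66.35 ,   4.99 ,  10.062,  95.101,  -0.002,  90.001]), 'qd': array([ 0.038, -0.114,  0.119,  0.01 , -0.036, -0.026]), 'joint_efforts': array([  0.001, -51.957,  46.432,   0.007,   0.   ,   0.   ]), 'ee_pos': array([ 0.221, -0.504,  0.206]), 'tcp_rot': array([-86.91 ,  89.972, 116.739]), 'wrist_force': array([0.297, 0.052, 1.313]), 'torque': array([0.046, 0.001, 0.023]), 'opening': 0.08505372341350352}
```

View pics/top0.png

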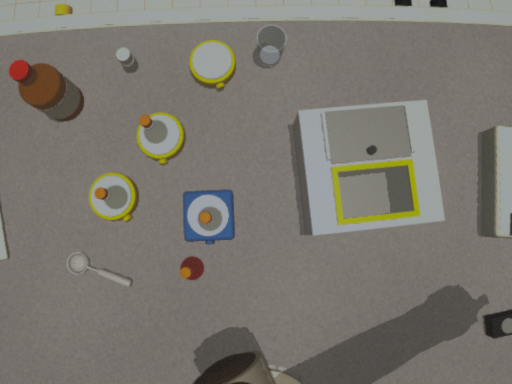

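View pics/side0.png

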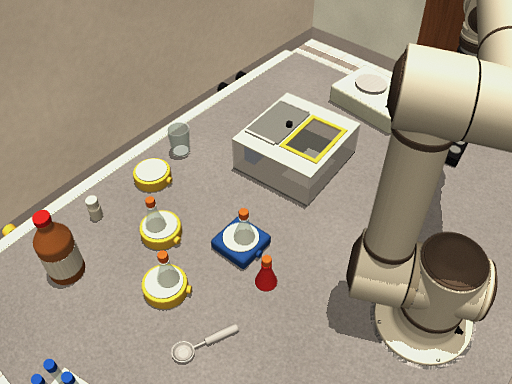

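The blue square stirrer is at top-view (208,216), and its flask's orange stopper is at (205,217). The other candidates are the flasks on yellow stirrers at (145,121) and (101,194), and a red look-alike at (185,272). The flask on the blue stirrer fits the description. The yellow port frame is at (375,192), with the knob above it at (371,150), so hatch +x points roughly up the image. Next I'll confirm this in a crop and measure.

Run:
```python
from h import *
np.set_printoptions(precision=4,suppress=True)
def world(c,m,z=None):
    return np.array([pt(c,u,v,z) for v,u in np.argwhere(m)])
out=[]
for n,rf,rh in(("top",(180,190,236,246),(320,150,430,232)),("side",(225,200,262,250),(268,105,360,170))):
    c=cams.camera(n); f=c["frame"]; hsv=cv2.cvtColor(f,cv2.COLOR_BGR2HSV)
    def sel(lo,hi,r):
        m=cv2.inRange(hsv,lo,hi)>0; b=np.zeros_like(m); b[r[1]:r[3],r[0]:r[2]]=1; return m&b
    o=sel((4,140,100),(18,255,255),rf); W=world(c,o)
    T=W[W[:,2]>np.percentile(W[:,2],90)-.004]
    print(n,"stopper n",o.sum(),"z pct",np.percentile(W[:,2],[5,50,95]),"top mean",T.mean(0),"n",len(T),"px",np.argwhere(o).mean(0)[::-1],
      "midbox xy",(T.min(0)+T.max(0))/2)
    y=sel((22,120,90),(34,255,255),rh); cs=max(cv2.findContours(y.astype(np.uint8),cv2.RETR_EXTERNAL,2)[0],key=cv2.contourArea)
    q=np.array([pt(c,*p[0],.118)[:2] for p in cs],np.float32)*1000
    r=cv2.minAreaRect(q); print("rim rect",r, "depth z",np.median(world(c,y)[:,2]))
    ys=cv2.findContours(y.astype(np.uint8),cv2.RETR_CCOMP,2); 
    for cc,hh in zip(ys[0],ys[1][0]):
        if hh[3]>=0 and cv2.contourArea(cc)>300: print("inner",cv2.minAreaRect(np.array([pt(c,*p[0],.118)[:2] for p in cc],np.float32)*1000))
    k=sel((0,0,0),(180,255,60),(360,140,382,160) if n=="top" else (280,115,300,132)); print("knob",world(c,k,.128).mean(0),k.sum())
    u,v=[int(a) for a in np.argwhere(o).mean(0)[::-1]]
    out.append(cv2.resize(f[v-45:v+45,u-45:u+45],(390,390),interpolation=2))
cv2.imwrite("pics/c1.png",np.hstack(out))
```

```text
top stopper n 98 z pct [0.1355 0.1378 0.1403] top mean [0.4615 0.1072 0.1464] n 92 px [204.5102 216.9592] midbox xy [0.4535 0.0692 0.5211]
rim rect ((504.81475830078125, -239.11900329589844), (118.748779296875, 173.08155822753906), 4.1753740310668945) depth z 0.11800413115180253
inner ((504.287353515625, -238.82669067382812), (99.70187377929688, 153.4791259765625), 4.245697021484375)
knob [ 0.5884 -0.2311  0.128 ] 34
side stopper n 96 z pct [0.1232 0.1361 0.1394] top mean [0.4611 0.111  0.1374] n 59 px [243.2188 213.5521] midbox xy [0.4607 0.111  0.1382]
rim rect ((504.6646423339844, -237.17201232910156), (120.77629089355469, 175.003173828125), 3.8916492462158203) depth z 0.11811270361517151
inner ((505.01361083984375, -237.91543579101562), (98.48980712890625, 154.03318786621094), 3.743041753768921)
knob [ 0.5875 -0.2281  0.128 ] 38
```

View pics/c1.png

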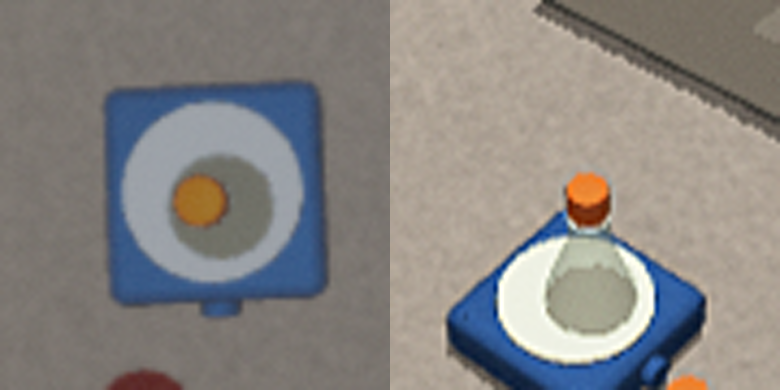

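Confirmed: the flask on the blue square stirrer has its stopper centre at about (0.461, 0.109), top at z 0.138. The port centre is at about (0.505, -0.238), yaw about 4°. The heights and rim size (120 × 174 mm) match the spec. I'll move above the flask first.

Call:
apply_moves(commands=[[-0.014,-0.04,-0.04,-0.05,1],[-0.014,-0.08,-0.08,-0.1,1],[-0.014,-0.11,-0.11,-0.15,1],[-0.014,-0.145,-0.145,-0.2,1],[-0.014,-0.18,-0.18,-0.25,1],[-0.014,-0.21,-0.21,-0.3,1],[-0.014,-0.245,-0.245,-0.35,1],[-0.014,-0.28,-0.28,-0.35,1],[-0.014,-0.315,-0.315,-0.35,1],[-0.014,-0.35,-0.35,-0.35,1],[-0.014,-0.385,-0.385,-0.35,1],[-0.014,-0.42,-0.42,-0.35,1]])

```text
time: 1.6
ee_pos: [0.4372, 0.0517, 0.2204]
tcp_rot: [148.9, 89.9, 12.7]
wrist_force: [0.8, -1.2, -0.5]
opening: 0.0859
```

```bash
cat > s.py <<'E'
from h import *
from scipy.spatial.transform import Rotation as Ro
import sys
np.set_printoptions(precision=4,suppress=True)
o=bot.get_obs(); R=Ro.from_euler("xyz",o["tcp_rot"],degrees=True).as_matrix()
print("t",o["time"],"pos",o["ee_pos"],"q",o["q"],"F",o["wrist_force"],"open",o["opening"]); print(R)
print("yaw of tool z",np.degrees(np.arctan2(R[1,2],R[0,2])))
if len(sys.argv)>1: print("shift",R.T@(np.array(sys.argv[1:4],float)-o["ee_pos"]))
E
python3 s.py .461 .109 .22
```

```text
t 1.6 pos [0.4372 0.0517 0.2204] q [  6.7361  -9.6559  -2.4681  97.1308   0.0059 143.0116] F [ 0.7747 -1.2173 -0.486 ] open 0.08593818104712461
[[ 0.001   0.6912 -0.7227]
 [ 0.0002 -0.7227 -0.6912]
 [-1.      0.0005 -0.0009]]
yaw of tool z -136.27542653408486
shift [ 0.0004 -0.025  -0.0569]
```

Call:
apply_moves(commands=[[0,-0.025,-0.057,0,1],[0,-0.025,-0.057,0,1],[0,-0.025,-0.057,0,1],[0,-0.025,-0.057,0,1]])

```text
time: 2.0
ee_pos: [0.4608, 0.1086, 0.2204]
tcp_rot: [100.6, 90.0, -35.7]
wrist_force: [0.5, -0.9, -0.7]
opening: 0.0855
```

```bash
python3 s.py .461 .109 .106
python3 - <<'E'
from h import *
out=[]
for n in("side","top"):
    c=cams.camera(n); f=c["frame"]
    u,v=[int(a) for a in proj(c,[.461,.109,.15])[0]]
    out.append(cv2.resize(f[v-60:v+60,u-60:u+60],(390,390),interpolation=2))
cv2.imwrite("pics/c2.png",np.hstack(out))
E
```

```text
t 2.0 pos [0.4608 0.1086 0.2204] q [ 13.2796  -5.1605   1.5488  96.69    -0.0222 149.5308] F [ 0.4843 -0.897  -0.6868] open 0.08550642271145405
[[ 0.0004  0.6915 -0.7224]
 [-0.0003 -0.7224 -0.6915]
 [-1.      0.0005 -0.0001]]
yaw of tool z -136.251241062313
shift [ 0.1144 -0.0002 -0.0004]
```

View pics/c2.png

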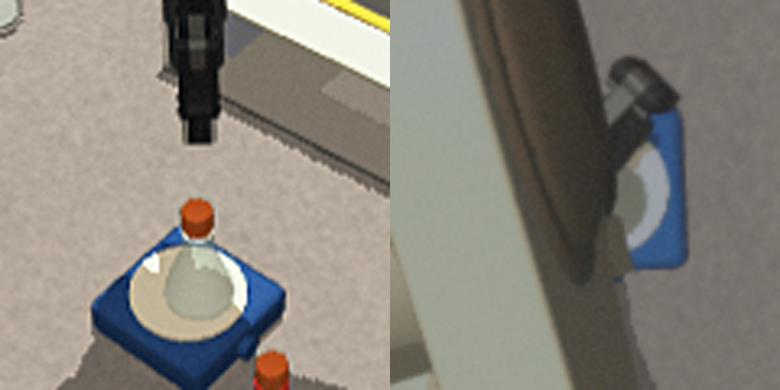

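The gripper in the crop is centred on the stopper (x≈199 and 198, seen along the jaw plane). Descending to grip.

Call:
apply_moves(commands=[[0.025,0,0,0,1],[0.05,0,0,0,1],[0.075,0,0,0,1],[0.1,0,0,0,1],[0.115,0,0,0,1],[0.115,0,0,0,1],[0.115,0,0,0,1]])

```text
time: 2.8
ee_pos: [0.4611, 0.1075, 0.1067]
tcp_rot: [142.1, 89.9, 5.7]
wrist_force: [0.5, -0.6, -0.3]
opening: 0.0854
```

Call:
apply_moves(commands=[[0,0,0,0,-1],[0,0,0,0,-1],[0,0,0,0,-1],[0,0,0,0,-1],[0,0,0,0,-1],[0,0,0,0,-1],[0,0,0,0,-1],[0,0,0,0,-1],[0,0,0,0,-1],[0,0,0,0,-1]], newtons=30)

```text
time: 3.8
ee_pos: [0.4614, 0.1075, 0.107]
tcp_rot: [142.2, 89.8, 5.8]
wrist_force: [0.6, -1.3, 4.9]
opening: 0.0217
```

```bash
python3 s.py .461 .109 .256
```

```text
t 3.8 pos [0.4614 0.1075 0.107 ] q [ 13.1283  -6.4717 -12.2032  84.1063  -0.0209 149.535 ] F [ 0.5777 -1.2521  4.8691] open 0.021678077993303325
[[ 0.0028  0.6895 -0.7242]
 [ 0.0003 -0.7243 -0.6895]
 [-1.      0.0017 -0.0023]]
yaw of tool z -136.40658047789285
shift [-0.149  -0.0011 -0.0011]
```

Call:
apply_moves(commands=[[-0.01,0,0,0,-1],[-0.03,0,0,0,-1],[-0.06,0,0,0,-1],[-0.09,0,0,0,-1],[-0.12,0,0,0,-1],[-0.145,0,0,0,-1],[-0.145,0,0,0,-1],[-0.145,0,0,0,-1]])

```text
time: 4.6
ee_pos: [0.4611, 0.1075, 0.2519]
tcp_rot: [144.1, 89.8, 7.7]
wrist_force: [0.7, 0.5, -2.2]
opening: 0.0217
```

```bash
python3 s.py .505 -.238 .252
```

```text
t 4.6 pos [0.4611 0.1075 0.2519] q [ 13.1359  -4.3675   5.8498 100.0539  -0.0156 149.5413] F [ 0.7001  0.4642 -2.226 ] open 0.021680859506118016
[[ 0.0028  0.6895 -0.7242]
 [ 0.0004 -0.7242 -0.6896]
 [-1.      0.0017 -0.0023]]
yaw of tool z -136.40533632694263
shift [-0.0001  0.2805  0.2065]
```

Call:
apply_moves(commands=[[0,0.01,0.007,0.03,-1],[0,0.035,0.026,0.09,-1],[0,0.07,0.052,0.17,-1],[0,0.105,0.077,0.26,-1],[0,0.14,0.103,0.34,-1],[0,0.175,0.129,0.43,-1],[0,0.21,0.155,0.52,-1],[0,0.24,0.177,0.59,-1],[0,0.265,0.195,0.65,-1],[0,0.28,0.206,0.69,-1],[0,0.2805,0.2065,0.69,-1],[0,0.2805,0.2065,0.69,-1]])

```text
time: 5.8
ee_pos: [0.5046, -0.2379, 0.2512]
tcp_rot: [-145.4, 89.9, 38.7]
wrist_force: [1.3, 0.3, -0.7]
opening: 0.022
```

```bash
python3 s.py .505 -.238 .252;  python3 - <<'E'
from h import *
out=[]
for n in("side","top"):
    c=cams.camera(n); f=c["frame"].copy()
    print(n, [(d["rect"],round(d["confidence"],2)) for d in cams.spot_in("flask",n)])
    u,v=[int(a) for a in proj(c,[.505,-.238,.18])[0]]
    P=np.array([.505,-.238,0]); 
    print(proj(c,[[.505,-.238,z+.252-.066] for z in (0,.098)]))
    out.append(cv2.resize(f[v-70:v+70,u-70:u+70],(395,395),interpolation=2))
cv2.imwrite("pics/c3.png",np.hstack(out))
E
```

```text
t 5.8 pos [ 0.5046 -0.2379  0.2512] q [-25.2995   7.3363  17.7276 100.3407   0.104  150.6475] F [ 1.3196  0.2916 -0.7216] open 0.02199225637279155
[[ 0.0016  0.0707 -0.9975]
 [ 0.0013 -0.9975 -0.0707]
 [-1.     -0.0011 -0.0017]]
yaw of tool z -175.94704597583947
shift [-0.0008  0.0002 -0.0004]
side [([306.3, 91.2, 326.1, 126.9], 0.95), ([255.4, 255.1, 277.5, 291.4], 0.95), ([144.2, 198.2, 167.5, 234.2], 0.73)]
[[315.85582249 117.99349041]
 [318.98164633  88.06461756]]
top [([139.8, 116.5, 167.7, 140.5], 0.91), ([96.6, 185.5, 129.9, 209.7], 0.84), ([179.7, 256.2, 204.4, 276.5], 0.72), ([374.7, 169.4, 401.6, 198.8], 0.66)]
[[386.3926776  187.39431165]
 [406.73410034 181.04284095]]
```

View pics/c3.png

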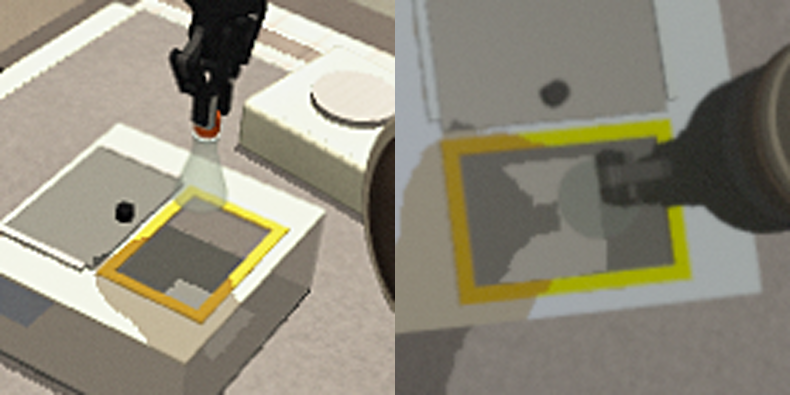

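The flask hangs upright, with its base at about the predicted pixel (316,118) in the side view, centred over the port. Lowering.

Call:
apply_moves(commands=[[0.015,0,0,0,-1],[0.035,0,0,0,-1],[0.055,0,0,0,-1],[0.075,0,0,0,-1],[0.095,0,0,0,-1],[0.115,0,0,0,-1],[0.135,0,0,0,-1],[0.15,0,0,0,-1],[0.16,0,0,0,-1],[0.165,0,0,0,-1],[0.168,0,0,0,-1],[0.168,0,0,0,-1]])

```text
time: 7.2
ee_pos: [0.5057, -0.2369, 0.0845]
tcp_rot: [179.5, 89.8, 3.7]
wrist_force: [0.9, 0.7, -1.5]
opening: 0.022
```

```bash
python3 s.py .505 -.238 .075
```

```text
t 7.2 pos [ 0.5057 -0.2369  0.0845] q [-25.1603   5.254   -3.0645  81.5023   0.0986 150.68  ] F [ 0.9164  0.7447 -1.4676] open 0.021976159594154977
[[ 0.0036  0.0725 -0.9974]
 [ 0.0002 -0.9974 -0.0725]
 [-1.      0.     -0.0036]]
yaw of tool z -175.84017029092868
shift [0.0095 0.001  0.0008]
```

Call:
apply_moves(commands=[[0.003,0,0,0,-1],[0.005,0,0,0,-1],[0.007,0,0,0,-1],[0.008,0,0,0,-1],[0.008,0,0,0,-1]])

```text
time: 7.7
ee_pos: [0.5056, -0.2369, 0.0763]
tcp_rot: [-178.3, 89.8, 5.8]
wrist_force: [-0.1, 0.2, -1.2]
opening: 0.0218
```

Call:
apply_moves(commands=[[0.001,0,0,0,-1],[0.001,0,0,0,-1],[0.001,0,0,0,-1]])

```text
time: 8.0
ee_pos: [0.5056, -0.2369, 0.0754]
tcp_rot: [-179.4, 89.8, 4.7]
wrist_force: [-0.2, -0.4, -1.7]
opening: 0.0218
```

Call:
apply_moves(commands=[[0.001,0,0,0,-1],[0.001,0,0,0,-1],[0.001,0,0,0,-1]])

```text
time: 8.3
ee_pos: [0.5059, -0.2371, 0.0751]
tcp_rot: [171.9, 89.8, -4.0]
wrist_force: [-1.5, 0.7, 6.1]
opening: 0.0217
```

Call:
apply_moves(commands=[[0.001,0,0,0,-1],[0.001,0,0,0,-1],[0.001,0,0,0,-1]])

```text
time: 8.6
ee_pos: [0.5062, -0.2372, 0.0751]
tcp_rot: [168.2, 89.7, -7.7]
wrist_force: [-2.2, 0.5, 9.0]
opening: 0.0217
```

Contact with the floor: 6–9 N at TCP z 0.075, as expected. Releasing with a partial opening.

Call:
apply_moves(commands=[[0,0,0,0,-0.2],[0,0,0,0,0.2],[0,0,0,0,0.2],[0,0,0,0,0.2],[0,0,0,0,0.2],[0,0,0,0,0.2],[0,0,0,0,0.2],[0,0,0,0,0.2]])

```text
time: 9.4
ee_pos: [0.5062, -0.2372, 0.0751]
tcp_rot: [168.0, 89.7, -7.8]
wrist_force: [0.2, -0.3, 0.4]
opening: 0.0512
```

```bash
python3 s.py .5055 -.237 .24
```

```text
t 9.4 pos [ 0.5062 -0.2372  0.0751] q [-25.1601   5.3053  -4.0512  80.3428   0.0939 150.6788] F [ 0.1731 -0.2963  0.3642] open 0.051165870359982366
[[ 0.0054  0.0726 -0.9973]
 [-0.0007 -0.9974 -0.0726]
 [-1.      0.0011 -0.0054]]
yaw of tool z -175.838422863672
shift [-0.1649 -0.0001 -0.0002]
```

Released. Raising straight up, then moving off to the side for a look.

Call:
apply_moves(commands=[[-0.01,0,0,0,0.2],[-0.025,0,0,0,0.2],[-0.045,0,0,0,0.2],[-0.07,0,0,0,0.2],[-0.095,0,0,0,0.2],[-0.12,0,0,0,0.2],[-0.145,0,0,0,0.2],[-0.165,0,0,0,0.2],[-0.165,0,0,0,0.2]])

```text
time: 10.3
ee_pos: [0.5061, -0.2375, 0.2446]
tcp_rot: [159.1, 89.4, -16.7]
wrist_force: [-0.4, -0.6, 0.3]
opening: 0.0513
```

Call:
apply_moves(commands=[[0,0.02,0.02,0,0.2],[0,0.05,0.05,0,0.2],[0,0.08,0.08,0,0.2],[0,0.11,0.11,0,0.2],[0,0.14,0.14,0,0.2],[0,0.17,0.17,0,0.2],[0,0.2,0.2,0,0.2],[0,0.2,0.2,0,0.2],[0,0.2,0.2,0,0.2]])

```text
time: 11.2
ee_pos: [0.3204, -0.4519, 0.2433]
tcp_rot: [161.1, 89.4, -14.9]
wrist_force: [0.4, 0.4, -0.6]
opening: 0.0514
```

```bash
python3 s.py;  python3 - <<'E'
from h import *
out=[]
for n in("side","top"):
    c=cams.camera(n); f=c["frame"].copy()
    print(n, [(d["rect"],round(d["confidence"],2)) for d in cams.spot_in("flask",n)])
    print("pred",proj(c,[[.506,-.237,z] for z in (.008,.106)]))
    out.append(cv2.resize(f[50:384,60:460],(400,334),interpolation=1))
    u,v=[int(a) for a in proj(c,[.505,-.238,.1])[0]]
    out.append(cv2.resize(f[v-45:v+45,u-45:u+45],(334,334),interpolation=2))
cv2.imwrite("pics/c4.png",cv2.resize(np.vstack([np.hstack(out[:2]),np.hstack(out[2:])]),(660,600)))
E
```

```text
t 11.2 pos [ 0.3204 -0.4519  0.2433] q [-54.8898   6.0163  15.376   98.8685   0.4123 121.0758] F [ 0.4096  0.4255 -0.6056] open 0.05136996256093644
[[ 0.0108  0.0704 -0.9975]
 [-0.0029 -0.9975 -0.0704]
 [-0.9999  0.0036 -0.0106]]
yaw of tool z -175.9627206763986
side [([147.8, 197.3, 167.3, 234.0], 0.92), ([157.8, 246.6, 180.3, 286.6], 0.84), ([306.2, 136.3, 319.1, 158.9], 0.67), ([253.9, 256.0, 276.8, 292.6], 0.67)]
pred [[310.26319892 165.45066479]
 [312.9742245  140.37412766]]
top [([178.5, 258.5, 204.3, 276.7], 0.92), ([140.0, 117.5, 168.2, 143.3], 0.76), ([346.8, 179.7, 377.0, 207.7], 0.71), ([97.3, 184.0, 129.5, 209.7], 0.56)]
pred [[359.82274243 195.09326854]
 [372.78580181 191.0071118 ]]
```

View pics/c4.png

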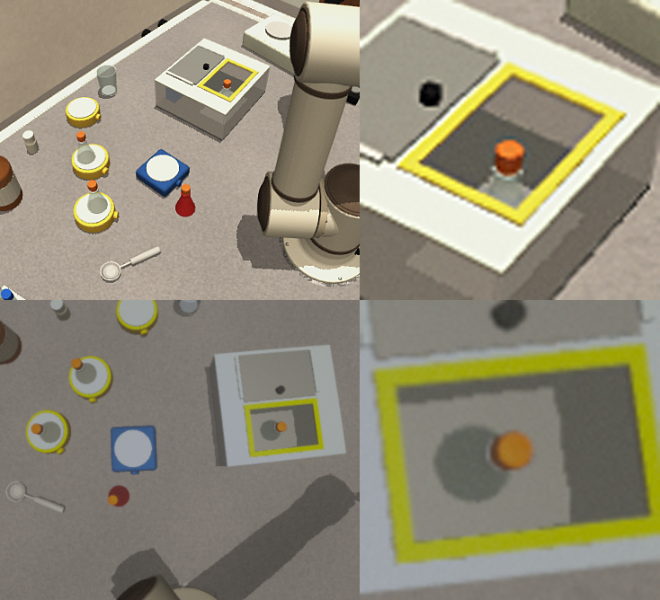

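The flask stands upright on the box floor: its stopper is at (372,191) in the top view and (313,140) in the side view, both as predicted. The blue stirrer is empty and the other flasks haven't moved. Handing in.

```bash
python3 -c "
from workcell import bot
print(bot.job_done())"
```

```text
the job is handed in; nothing more can be done
None
```

The flask from the blue stirrer is standing upright on the dry box floor, about at the port centre. I handed the job in at about 11.3 s on the robot's clock.

- **Grip and lowering:** I gripped it about 86 mm up. I carried it over the box and lowered it slowly until it touched the floor, at 6–9 N on the wrist with the tool 75 mm above the table. Only then did I let go.
- **Rim and top:** The wrist force stayed within about 3 N whenever I checked it on the way in and out. That suggests nothing touched the rim or the top, but I read it only between moves, not continuously.
- **Final check:** In both cameras the stopper sits where an upright flask should be, to within a pixel or two. The flasks on the yellow stirrers and the red look-alike are where they were, and the arm is clear of everything.

No checks failed. The two cameras disagreed by about 4 mm on the flask's starting position, so I used the value between them. The gripper opening read about 22 mm on the 24 mm stopper.

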